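Lower the ratchet-held gauze guard over the mortar

TASK

Lower the hinged wire-gauze guard over the porcelain mortar: press the flat thumb pad of the ratchet pawl down until the weighted pawl tips over and stays clear of the teeth, then push the guard arm down by its end tab, past the teeth, until it lies fully down and level. Only press and push with the fingers: do not grasp, lift or carry anything, do not raise the guard, and leave the mortar and the things beside the stand where they are.

Things in the scene. Friction and masses are not known exactly. Their poses are not given: they have to be found in the camera images.
- stand: Fixed stand on a grey base plate 130 (x) x 440 (y) x 12 mm; origin on the bench under the plate's middle. All parts lie along its y axis at x = 0: thumb pad y -195, pawl, toothed wheel between aluminium cheeks (top z 110), guard arm, mortar y 110, end tab y 197 when level. The guard's hinge axis runs along x through y -25, z 95 mm; the pawl's through y -75, z 35. Yaw within 0.35 rad.
- guard (a joint): Angle of the guard arm above level, rad: 0 = level, on its stop; positive = end tab raised. Starts between 0.44 and 0.62. The hinge is stiff: the arm stays where it is left, and pushing the end tab down takes about 2 to 4 N. While the pawl is in the teeth it goes down by at most 0.2 rad, then is blocked.
- guard_tab (a point): Centre of the upper face of the arm's flat steel end tab: 36 (stand x) x 38 x 6 mm, 222 mm from the hinge axis along the arm, 3 mm above the arm's centre line. The tab moves on an arc about the hinge; when level its upper face is 98 mm above the bench.
- guard_mid (a point): Centre of the gauze panel: 140 x 140 mm square of steel wire, 4 mm thick, with a white round centre; 135 mm from the hinge axis. Lies 95 mm above the bench when level.
- pawl (a joint): Turn of the pawl, rad: 0 = hook fully in the teeth, 0.30 = thrown over onto its stop (hook clear from about 0.1). A round steel weight on top makes it throw over: below about 0.19 it falls back into the teeth, beyond that it falls over to 0.30 by itself and stays. At the very start it drops into the teeth (within half a second). Turning it by the pad takes under 2 N.
- pawl_pad (a point): Centre of the upper face of the black thumb pad, 36 (stand x) x 40 (stand y) x 5 mm, 92 mm above the bench while the hook is in the teeth. Pressed right down: 54 mm high, 11 mm farther to -y, sloping down 0.30 rad towards -y. The pawl's weight (18 mm thick, 42 long, top 171 mm above the bench) is 152 mm to the +y side of the pad and swings some 38 mm towards -y as it is pressed.
- mortar: White porcelain bowl, outer radius 55 mm at the rim, 64 mm high, standing loose on the base plate under the gauze; origin at the centre of its underside. Its rim is 76 mm above the bench.
- wash_bottle: Bystander: white plastic bottle, radius 27 mm, 120 mm high; origin at the centre of its underside.
- petri_dish: Bystander: glass dish with a closed top, radius 30 mm, 18 mm high; origin at the centre of its underside.
- crucible: Bystander: white porcelain cup, rim radius 26 mm, 45 mm high; origin at the centre of its underside.
There are look-alikes about, which are no part of the job. Leave any blue or purple look-alike of the mortar alone.

How it is judged (in metres and radians):
On the way, in this order (a step that is already met when the one before it is completed fails the run):
1. the pawl is thrown over, clear of the teeth, with the guard still up (value of joint pawl above 0.22 rad and value of joint guard above 0.3 rad), for 0.2 s.
2. the guard arm is pushed down level while the pawl stays clear (value of joint guard below 0.03 rad and value of joint pawl above 0.22 rad), for 0.2 s.
At the end, for the whole second after the job is handed in: The guard arm is within 0.03 rad of level, the pawl is thrown over (more than 0.22 rad), the mortar stands upright and at rest within 30 mm of the gauze centre, and the three bystanders stand upright within 25 mm of where they were (all of step 2 and horizontal distance between guard_mid and mortar below 0.03 m and angle between mortar's own z axis and vertical below 0.1 rad and linear speed of mortar below 0.02 m/s and distance of each of wash_bottle, petri_dish, crucible from where it was at the start of the episode below 0.025 m and angle between each of wash_bottle, petri_dish, crucible's own z axis and vertical below 0.2 rad); the robot touches nothing.
It fails at once if the guard arm is raised above its highest starting angle (value of joint guard above 0.68 rad).
It fails at once if the mortar is moved more than 20 mm or lifted (distance of mortar from where it was at the start of the episode above 0.02 m or height (world z) of mortar above 0.025 m).
It fails at once if a bystander is lifted, tipped over or pushed more than 25 mm (distance of any of wash_bottle, petri_dish, crucible from where it was at the start of the episode above 0.025 m or height (world z) of any of wash_bottle, petri_dish, crucible above 0.015 m).
It also fails if it takes over 42 s, if anything falls off the work surface, if the arm or the gripper's body presses on something with over 40 N, if the wrist force passes 120 N, or if a joint passes its speed limit or range.

ROBOT

A 6-joint arm with a two-finger parallel gripper is mounted at the origin on the work surface. World frame = base frame: x ahead of the robot, y to its left, z up, the work surface at z = 0. Lengths are in mm, angles in rad, forces in N, time in s.
With the tool pointing down it reaches from about 350 to 975 mm from the base axis. Payload 7.1 kg.
Tool frame: the origin (TCP) lies on the front face of the gripper's body, between the roots of the fingers; the fingertips stand 80 mm ahead of it and the grasp point (between the pads) lies 61 mm ahead of it (env.tips_ahead is the distance from the TCP to the fingertips, in mm); z points along the fingers, y is the direction in which the jaws open and shut (so a half turn about z gives the same grasp; the last joint's range is limited). The gripper opens to 88 mm and grips with 3 to 60 N. Pads are 20 mm wide; open, the fingers measure 115 mm over their backs; the gripper's body (75 mm by 178 mm) begins 61 mm behind the grasp point.
Start: joints at [1.104, 0.423, 1.63, -0, 1.089, -0.019], TCP at [270.582, 563.374, 302.675] pointing down, gripper open.
Joint ranges: [-3, 3], [-0.9, 2.11], [0.09, 2.58], [-1.31, 4.45], [0.11, 2.69], [-2.54, 2.54]. Speed limits (rad/s): [2.39, 2.39, 3.01, 3.14, 3.14, 3.14].

INTERFACE

Orientations are given as a unit quaternion [x, y, z, w].
In Python, from station import env, set_gripper, viewer, workorder gives the robot as it stands. Calls block until the motion is done:
- env.reach(position, orientation): joint-space move of the TCP to a pose.
- env.move_l(position, rot=None, rate=150, f_stop=None): straight line of the TCP; rot=None keeps the orientation; rate is the mean speed in mm/s. With f_stop (N) it stops when the force on the tool has changed by that much, and returns True; else False.
- env.move_joints(angles): joint-space move.
- set_gripper(opening): finger opening in mm; the grip force is fixed at half the most; returns when the fingers have stopped.
- env.hold(seconds).
- env.ik(position, orientation): joint angles nearest the present ones, or None.
- env.read_state(): the state.
- viewer.camera(name): name is "side" or "top"; returns the picture (480x640x3 uint8, blue, green, red); there is no depth.
- viewer.camera_params(name): a dict with "fx", "fy", "cx", "cy" (pixels), "dist" ([k1, k2, p1, p2, k3] as OpenCV has them; the pictures are not rectified), "pose" (4x4, takes a point from camera to world coordinates). Camera axes: x right, y up, looking along -z (the intrinsics and any distortion apply to the point x, -y, -z); pixel columns grow to the right and rows downward; lengths in mm; the calibration is good to about 2 mm. A picture is of the moment at which its call begins. camera_params takes no time and is no camera call.
A pose or a line that the arm cannot do raises env.IKError and nothing moves.
- workorder.sign_off(): hands the job in, once; it reports no verdict.
The state is a dict: "time_s": time; "qpos": joint angles; "dq": joint speeds; "tau": joint torques, N m; "tool_pos": TCP position; "orientation": TCP orientation; "force": force on the tool from outside, world axes, zero at the start; "wrist_torque": the same for the moment, N m; "width": finger opening in mm.
Only numpy, scipy, OpenCV 4.12 (cv2) and the standard library are available. Lean on these libraries where they do the work, as an engineer would, in place of code of your own. Each camera call takes 0.05 s, during which the arm holds its last target. There are 200 camera calls.

## Working session

There is one attempt and no reset: what is moved stays moved. The work goes in short steps, each a Python script; the robot and the scene stay as the last script left them, time stands still between calls to the robot, and variables do not carry over. Pictures are saved under pics/ and viewed, about 8 in all and at most 12, crops included, and the job is handed in when it is done.

```bash
mkdir -p pics; ls; python3 - <<'E'
from station import env, set_gripper, viewer, workorder
import cv2
env.hold(0.6)
for n in("top","side"):
    cv2.imwrite(f"pics/{n}1.png",viewer.camera(n)); p=viewer.camera_params(n); print(n,{k:(v.round(3).tolist() if hasattr(v,'round') and hasattr(v,'tolist') else v) for k,v in p.items()})
s=env.read_state();print(s)
E
```

```text
pics
top {'fx': 461.23853836521045, 'fy': 461.23853836521045, 'cx': 325.21760318068334, 'cy': 242.34445742450072, 'dist': [-0.001, 0.0, 0.0, 0.0, 0.0], 'pose': [[0.005, 0.99, -0.144, 424.432], [-1.0, 0.006, 0.004, 50.643], [0.005, 0.144, 0.99, 895.138], [0.0, 0.0, 0.0, 1.0]]}
side {'fx': 583.9743979287367, 'fy': 583.9743979287367, 'cx': 318.28936104624745, 'cy': 246.1518834350781, 'dist': [-0.045, 0.0, 0.0, 0.0, 0.0], 'pose': [[0.708, 0.542, -0.453, 73.218], [-0.706, 0.535, -0.464, -423.336], [-0.009, 0.648, 0.762, 861.961], [0.0, 0.0, 0.0, 1.0]]}
{'time_s': 0.7, 'qpos': array([ 1.10403864e+00,  4.23104695e-01,  1.62994748e+00, -1.39366689e-05,
        1.08860852e+00, -1.89781899e-02]), 'dq': array([ 0.00196911, -0.00110721, -0.00071424,  0.00076431,  0.00055127,
        0.0005396 ]), 'tau': array([ 9.15262026e-04, -5.44421804e+01, -2.74001223e+01,  6.45670923e-02,
        1.66874140e-02, -1.02447501e-05]), 'tool_pos': array([270.55109292, 563.3595444 , 302.65343653]), 'orientation': array([ 2.22020809e-01,  9.75041927e-01, -3.45079209e-05, -2.18925678e-06]), 'force': array([0.3049133 , 0.40252025, 0.55814985]), 'wrist_torque': array([ 0.00037696, -0.02528411, -0.04423703]), 'width': 88.0621824588041}
```

View pics/top1.png

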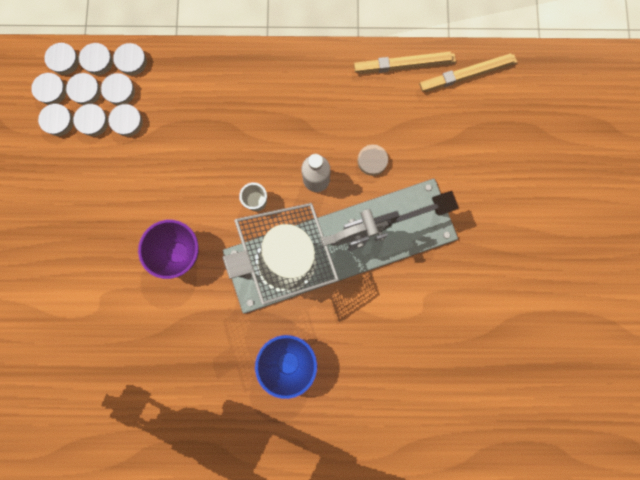

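View pics/side1.png

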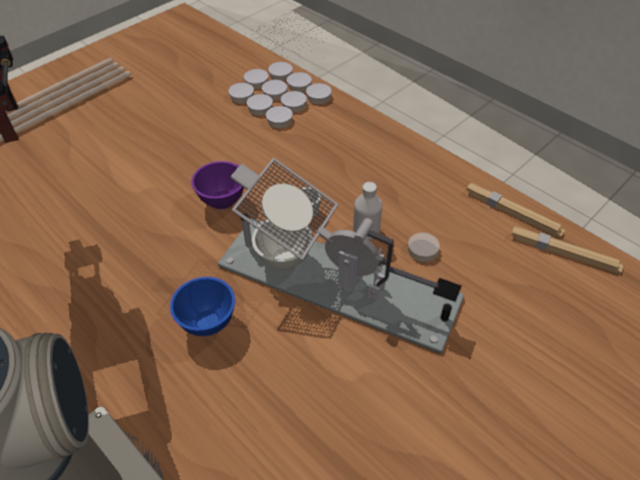

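The top view shows the black pad at about (445,202), the raised tab at (238,263) and the plate corners at (434,182), (457,238), (245,312) and (223,250). The side view shows the pad at (447,290) and the tab at (245,177). The blue and purple bowls are decoys. Next I'll fit the stand pose from the plate corners and the pad.

```bash
cat > h.py <<'E'
from station import env, set_gripper, viewer, workorder
import cv2, numpy as np
from scipy.spatial.transform import Rotation as R
def ray(n,uv):
    p=viewer.camera_params(n); K=np.array([[p['fx'],0,p['cx']],[0,p['fy'],p['cy']],[0,0,1]])
    x,y=cv2.undistortPoints(np.array([[uv]],float),K,np.array(p['dist'],float))[0,0]
    T=np.array(p['pose']); return T[:3,3],T[:3,:3]@np.array([x,-y,-1.])
def plane(n,uv,z):
    o,d=ray(n,uv); return o+d*(z-o[2])/d[2]
def tri(a,b):
    (o1,d1),(o2,d2)=ray("top",a),ray("side",b)
    s=np.linalg.lstsq(np.c_[d1,-d2],o2-o1,rcond=None)[0]
    p,q=o1+d1*s[0],o2+d2*s[1]; return (p+q)/2,np.linalg.norm(p-q)
E
python3 - <<'E'
from h import *
t=cv2.imread("pics/top1.png"); s=cv2.imread("pics/side1.png")
def cen(im,x0,x1,y0,y1):
    m=(im[y0:y1,x0:x1].max(2)<35).astype(np.uint8)
    n,l,st,c=cv2.connectedComponentsWithStats(m); k=1+st[1:,4].argmax(); print(st[k]); return c[k]+[x0,y0]
a=cen(t,430,462,188,218); b=cen(s,432,465,278,301); print(a,b)
print("pad tri",tri(a,b),"plane92",plane("top",a,92),plane("side",b,92))
print("tab tri",tri((238,263),(245,177)))
# plate: grey-green mask
hsv=cv2.cvtColor(t,cv2.COLOR_BGR2HSV)
m=((hsv[...,1]<70)&(hsv[...,2]>60)).astype(np.uint8); m[:175]=0; m[320:]=0; m[:,:220]=0;m[:,462:]=0
m=cv2.morphologyEx(m,cv2.MORPH_OPEN,np.ones((5,5)))
n,l,st,c=cv2.connectedComponentsWithStats(m);print(st)
C=[plane("top",q,12)[:2] for q in [(434,181),(458,238),(244,313),(223,250)]]
C=np.array(C);print(C.round(1)); 
o=C.mean(0); d=(C[2]+C[3]-C[0]-C[1])/2; yaw=np.arctan2(-d[0],d[1]); print("origin",o,"len",np.linalg.norm(d),"wid",np.linalg.norm(C[0]-C[1]),np.linalg.norm(C[2]-C[3]),"yaw",yaw)
ey=d/np.linalg.norm(d); print("pad pred",o-195*ey,"tab dir pred",o+ey*165)
print("pos pitch: crucible",plane("top",(253,196),45),"bottle",plane("top",(315,160),120))
E
```

```text
Traceback (most recent call last):
ValueError: attempt to get argmax of an empty sequence
```

```bash
python3 - <<'E'
from h import *
t=cv2.imread("pics/top1.png"); s=cv2.imread("pics/side1.png")
print(t[202,445],s[290,447])
def cen(im,x0,x1,y0,y1):
    m=(im[y0:y1,x0:x1].max(2)<55).astype(np.uint8)
    n,l,st,c=cv2.connectedComponentsWithStats(m); k=1+st[1:,4].argmax(); print(st[k]); return c[k]+[x0,y0]
a=cen(t,430,462,188,218); b=cen(s,432,465,278,301); print(a,b)
print("pad tri",tri(a,b),"plane92",plane("top",a,92),plane("side",b,92))
print("tab tri",tri((238,263),(245,177)))
C=np.array([plane("top",q,12)[:2] for q in [(434,181),(458,238),(244,313),(223,250)]]);print(C.round(1)); 
o=C.mean(0); d=(C[2]+C[3]-C[0]-C[1])/2; yaw=np.arctan2(-d[0],d[1]); print("origin",o,"len",np.linalg.norm(d),"wid",np.linalg.norm(C[0]-C[1]),np.linalg.norm(C[2]-C[3]),"yaw",yaw)
ey=d/np.linalg.norm(d); print("pad pred",o-195*ey,"tab dir pred",o+ey*165)
print("crucible",plane("top",(253,196),45),"bottle",plane("top",(315,160),120))
E
```

```text
[32 43 54] [25 24 26]
[ 6 22  3  3  5]
[  2   1  27  22 375]
[437. 211.] [446.80266667 289.46933333]
pad tri (array([ 609.24737435, -160.81684314,   82.49599477]), np.float64(20.932371612379026)) plane92 [ 598.82753884 -151.25069103   92.        ] [ 612.52164203 -169.23555783   92.        ]
tab tri (array([494.06017838, 181.45439367, 190.2692166 ]), np.float64(0.45580298447078077))
[[ 676.7 -167.2]
 [ 563.  -210.6]
 [ 417.   200. ]
 [ 536.9  244.1]]
origin [548.3921044   16.56073194] len 435.0482906151864 wid 121.67813295582557 127.72460818631724 yaw 0.334554238971916
pad pred [ 612.4199948  -167.62783787] tab dir pred [494.21465867 172.41259871]
crucible [635.82615625 184.04323337  45.        ] bottle [682.21134858  66.04073419 120.        ]
```

```bash
cat >> h.py <<'E'
yaw=0.3346; O=np.array([548.4,16.6]); ex=np.array([np.cos(yaw),np.sin(yaw),0]); ey=np.array([-np.sin(yaw),np.cos(yaw),0])
def W(y,z,x=0): return np.r_[O,0]+ex*x+ey*y+[0,0,z+80]   # TCP for fingertip at stand (x,y,z)
Qs=[R.from_matrix(np.c_[s*ey,s*ex,[0,0,-1]]).as_quat() for s in (1,-1)]
def pad(a,off=0):  # pad point (stand y,z) at pawl turn a
    c,s=np.cos(a),np.sin(a); v=np.array([-120.,57]); return np.array([-75,35])+[c*v[0]-s*v[1],s*v[0]+c*v[1]]
def tab(a): return np.array([-25+222*np.cos(a)-3*np.sin(a), 95+222*np.sin(a)+3*np.cos(a)])
E
python3 - <<'E'
from h import *
print(pad(0),pad(.3),env.tips_ahead)
q=env.read_state()['qpos']
for Q in Qs:
    for p in (W(-195,220),W(-206,54),W(175,260),W(197,95)):
        j=env.ik(p,Q); print(None if j is None else np.round(j,2))
E
```

```text
[-195.   92.] [-206.48503047   53.99175508] 80.0
[-0.29  0.44  1.61 -0.    1.09 -0.62]
[-0.3   0.66  1.68 -0.    0.8  -0.63]
[ 0.33  0.23  1.82 -0.    1.09 -0.  ]
[ 0.37  0.47  1.93 -0.    0.74  0.04]
[-0.29  0.44  1.61 -0.    1.09  2.52]
[-0.3   0.66  1.68 -0.    0.8   2.51]
None
None
```

```bash
python3 - <<'E'
from h import *
set_gripper(0)
p=env.read_state()['tool_pos']; env.move_l(p+[0,0,60],rate=150)
env.reach(W(-195,230),Qs[0])
env.move_l(W(-195,112),rate=150)
s=env.read_state(); print(s['time_s'],s['tool_pos'],W(-195,112),s['force'],s['width'])
im=viewer.camera("side"); cv2.imwrite("pics/s2.png",im)
t=viewer.camera("top"); 
cv2.imwrite("pics/c2.png",np.hstack([cv2.resize(im[180:380,340:540],(400,400)),cv2.resize(t[120:320,360:560],(400,400))]))
E
```

```text
6.3667 [ 613.02994108 -167.70082699  192.82508998] [ 612.43631899 -167.58563964  192.        ] [ 0.30649735 -0.24269498 -0.1548898 ] 0.2528066897301734
```

View pics/c2.png

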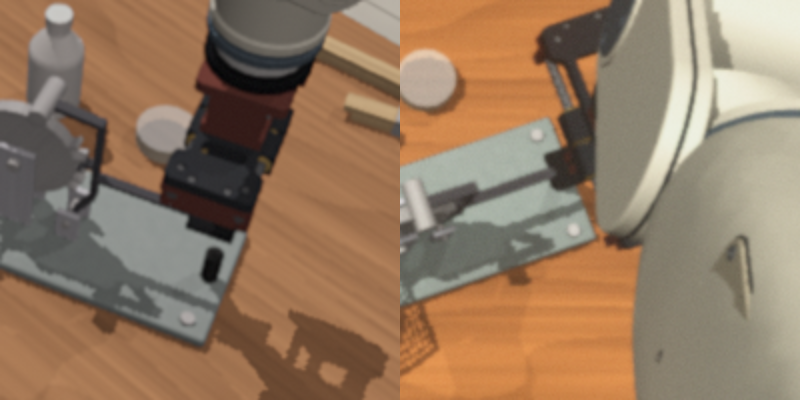

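The closed fingers stand just above the pad: side crop about (205,225), with the pad edge visible below them. The petri dish and bottle are clear. I'll press along the pad's arc.

```bash
python3 - <<'E'
from h import *
f0=env.read_state()['force']
for a in (0,.08,.16,.22,.27,.31):
    y,z=pad(a); r=env.move_l(W(y,z+1),rate=40,f_stop=12)
    s=env.read_state(); print(a,r,s['tool_pos'][2]-80,(s['force']-f0).round(1))
    if r: break
env.hold(0.4)
s=env.read_state(); print(s['time_s'],(s['force']-f0).round(1))
env.move_l(s['tool_pos']+[0,0,150],rate=150)
env.move_l(W(tab(.45)[0],270),rate=250)
im=viewer.camera("side"); cv2.imwrite("pics/s3.png",im); t=viewer.camera("top"); cv2.imwrite("pics/t3.png",t)
cv2.imwrite("pics/c3.png",np.hstack([cv2.resize(im[140:360,200:480],(400,314)),cv2.resize(t[140:360,200:480],(400,314))]))
print(env.read_state()['time_s'])
E
```

```text
0 False 92.73561582935915 [-0.4  0.2 -0.1]
0.08 False 82.88042374150925 [-0.5 -0.6 -0.2]
0.16 False 72.76126485454131 [-0.1 -2.  -0.5]
0.22 False 65.05988003935391 [-0.5 -0.8  0. ]
0.27 False 58.62787282745438 [-0.5 -0.2 -0.3]
0.31 True 57.12261309482011 [-2.7 -0.2 11.3]
9.2 [-2.  -0.4 12.3]
12.1583
```

View pics/c3.png

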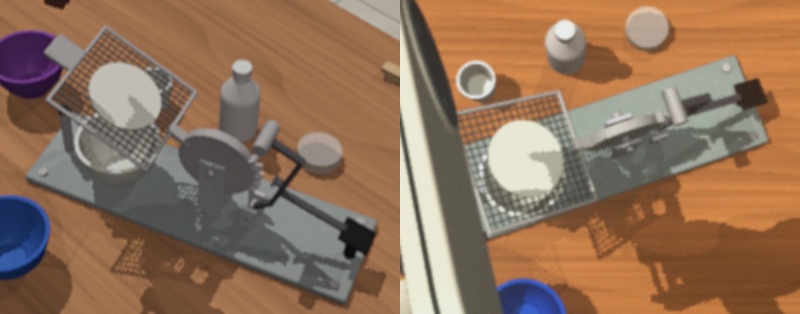

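The pad is down (side crop (355,235)) and the weight has swung over; the guard is still up. Now I'll push the tab down along its arc.

```bash
python3 - <<'E'
from h import *
f0=env.read_state()['force']
for a in (.52,.44,.36,.28,.2,.12,.05,-.02):
    y,z=tab(a); r=env.move_l(W(y+3,z),rate=50 if a<.5 else 120,f_stop=14)
    s=env.read_state(); print(a,r,(s['tool_pos'][2]-80).round(1),(s['force']-f0).round(1))
    if r: break
env.hold(0.4)
s=env.read_state(); print(s['time_s'],(s['force']-f0).round(1))
env.move_l(s['tool_pos']+[0,0,150],rate=120)
env.move_l(W(-150,260,-150),rate=250)
im=viewer.camera("side"); cv2.imwrite("pics/s4.png",im); t=viewer.camera("top"); cv2.imwrite("pics/t4.png",t)
cv2.imwrite("pics/c4.png",np.hstack([cv2.resize(im[140:360,200:480],(400,314)),cv2.resize(t[140:360,200:480],(400,314))]))
print(env.read_state()['time_s'])
E
```

```text
0.52 False 208.2 [0.1 1.2 0.8]
0.44 False 192.1 [-0.5 -0.8  0.2]
0.36 False 175.6 [0.4 0.7 1.2]
0.28 False 158.8 [0.4 0.4 1.1]
0.2 False 141.6 [-0.7  0.8  0.8]
0.12 False 124.1 [-0.3  0.3  0.4]
0.05 False 108.6 [-0.8  0.1  0.8]
-0.02 True 97.9 [-4.  -2.2 16. ]
16.5333 [-4.  -1.7 15.6]
19.7167
```

View pics/c4.png

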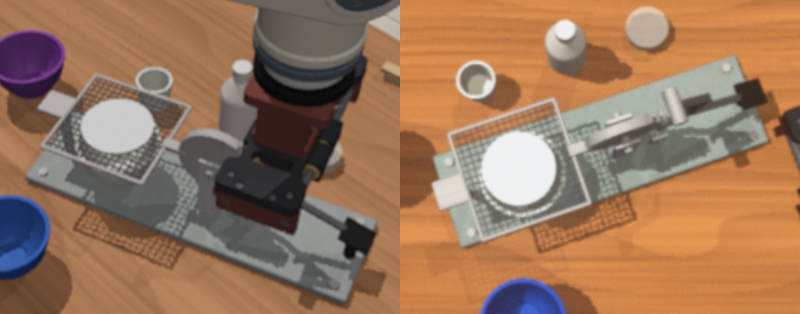

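The guard looks level: tab at top crop (450,192) and side crop (56,104). The pad is still down at (355,235) and the bystanders haven't moved. One numeric check on tab height, then I'll hand in.

```bash
python3 - <<'E'
from h import *
print(tri((235,274.4),(239.2,212.8)),W(197,98)-[0,0,80])
a=cv2.imread("pics/t3.png").astype(int);b=cv2.imread("pics/t4.png").astype(int)
print("pawl-region change",np.abs(a-b)[185:235,375:455].mean().round(1))
s=env.read_state(); print(s['force'].round(1),s['tool_pos'].round(0)); workorder.sign_off()
E
```

```text
(array([484.43371329, 203.30026551,  94.03939316]), np.float64(1.3925309854320576)) [483.70689825 202.67472312  98.        ]
pawl-region change 7.0
[-0.2 -0.8 -0.7] [ 456. -174.  340.]
the job is handed in; nothing more can be done
```

I tipped the pawl over, pushed the guard down level, and handed the job in at about 20 s of the 42 s allowed. The hand-in reports no verdict, so the result rests on my own checks.

- **Pawl:** I pressed the thumb pad down along its arc with closed fingers. It met its stop at a fingertip height of 57 mm, as expected for the sloping pad. Later pictures show the pad still down and the weight thrown over.
- **Guard:** I pushed the end tab down along its arc, and it met its stop at a fingertip height of 97.9 mm (level is 98 mm). The force stayed low until the stop, where it rose to about 16 N.
- **Tab position:** triangulating the tab from two views put it within about 1 mm of its level position in plan. It came out at 94 mm high instead of 98 mm. I take that as picking and calibration error, since the contact height agrees with level.
- **Surroundings:** the last pictures show the mortar centred under the gauze and the bottle, dish and crucible where they were. This was judged by eye and not measured. The tool was clear and unloaded at hand-in.
- **Inconclusive check:** comparing the pawl area before and after the push gave a mean change of 7 grey levels. The arm's moving shadow could account for that, so it proves little either way.

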